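# Close the bench thickness gauge on a coupon with its clicking knob

### The arm

A 6-joint arm with a two-finger parallel gripper is mounted at the origin on a cart in front of the work surface, level with it; the furniture and walls round the work are solid. World frame = base frame: x ahead of the robot, y to its left, z up, the work surface at z = 0. Lengths are in mm, angles in rad, forces in N, time in s.
With the tool pointing down it reaches from about 350 to 875 mm from the base axis. Payload 4.2 kg.
Tool frame: the origin (TCP) lies at the very end of the fingers, on their centre line; the grasp point (between the pads) lies 19 mm behind it; y points along the fingers, z is the direction in which the jaws open and shut, and the axes are right-handed (so a half turn about y gives the same grasp; the last joint's range is limited). The gripper opens to 85 mm and grips with 20 to 120 N. Pads are 22 mm wide; open, the fingers measure 114 mm over their backs; the gripper's body (76 mm by 85 mm) begins 54 mm behind the grasp point. The pads swing forward as they close: fully open they stand 13 mm farther back than shut.
Start: joints at [-0.843, 0.385, 0.008, 0, -1.194, -0.259], TCP at [282.396, -557.541, 231.312] pointing down, gripper open.
Joint ranges: [-3.14, 3.14], [-1.21, 2.06], [-1.07, 1.41], [-3.16, 2.05], [-2.99, -0.16], [-3.1, 3.1]. Speed limits (rad/s): [2.79, 2.79, 3.14, 3.14, 3.14, 3.14].

### API

Orientations are given as a unit quaternion [x, y, z, w].
In Python, from bench import arm gives the robot as it stands.
- The arm moves only by the shell command python3 -m creep 'ROWS'. ROWS is JSON, a list of rows, each an object with "delta_pos": the shift along the tool's x, y, z in mm, a list of three; "rot": the turn, a rotation vector about the tool's x, y, z in rad, a list of three; "jaw": the finger opening in mm, from 0 to 85.4. A call has exactly 10 rows; each row shifts and turns the commanded pose from where the row before left it, along the tool's axes as they then stand; what a row does not reach is not made up. A row lasts 1/12 s, in which the tool goes at most 41.7 mm and 7.16 degrees, less where a joint would pass 70% of its speed; a pose out of reach is approached as far as the arm can. A call is refused whole if a number of a shift passes 41.7 or a number of a turn 0.125, either way. A call with a gripper value outside its range is refused whole. The fingers move at their own pace and stop on an object; the grip force is fixed at half the most. Time passes only in rows, so rows that do not move let the fingers close, or fill a call up. It gives the time, the measured TCP pose, the force and the opening at its end, in the units of the state.
- arm.read_state(): the state, without advancing time (a new reading comes with each control period).
- arm.get_image(name): name is "scene" or "top"; returns the picture (480x640x3 uint8, red, green, blue); there is no depth.
- arm.calibration(name): a dict with "intrinsics" (3x3 intrinsics, pixels), "R" (3x3) and "t" (3): a world point X has camera coordinates R X + t. Camera axes: x right, y down, z forward; pixel columns grow to the right and rows downward; lengths in mm; the calibration is good to about 2 mm. A picture is of the moment at which its call begins. calibration takes no time and is no camera call.
- arm.job_done(): hands the job in, once; it reports no verdict.
Trained networks look in the newest picture that a camera, given by its name, has taken for a name from the list of things; names that differ only in an ending like _2 or _b are one class to them, and where a whole thing is asked for, a point or a joint stands for the part that bears it (a point fixed in the world has none). Each returns a list of dicts, best first, with "p" (0 to 1); they miss things now and then, are a little off and sometimes report something else, mostly with a low value. They report only what shows in the picture. A call takes as long as a camera call. They do not tell look-alikes from the thing itself.
- arm.find_in(camera, target): "location" ([column, row] in pixels, amid what is visible of it).
- arm.masks_of(camera, target): "pixels" (480x640 bool, what is visible of it) and "location" ([column, row] in pixels, amid what is visible of it).
The state is a dict: "clock": time; "joints": joint angles; "joint_vel": joint speeds; "joint_efforts": joint torques, N m; "position": TCP position; "ee_rot": TCP orientation; "contact_force": force on the tool from outside, world axes, zero at the start; "wrist_torque": the same for the moment, N m; "gripper_width": finger opening in mm.
Only numpy, scipy, OpenCV 4.12 (cv2) and the standard library are available. Lean on these libraries where they do the work, as an engineer would, in place of code of your own. Each camera call takes 0.05 s, during which the arm holds its last target. There are 200 camera calls.

### The job

Measure the blue coupon on the bench thickness gauge: turn the black knob on top of the gauge clockwise, seen from above, until the foot is down on the coupon and the knob slips and clicks, then stop and let go. One full click is enough and there must be no more than three; leave the timer, the weighing bottle and the tweezers beside the gauge alone.

Things in the scene. Friction and masses are not known exactly. Their poses are not given: they have to be found in the camera images.
- knob_grip (a point): Black fluted round knob on top of the grey gauge, 36 mm in diameter, 34 mm tall; the point is on its upright axis, half-way up, 186 mm above the bench. It stays at this height when turned and can be gripped at any yaw. A white line runs radially on its top and down its side. Axes turn with the knob: z up, white line towards -x.
- gauge: Grey bench thickness gauge, fixed; origin on the bench under the knob's axis, z up. Base 160 x 110 x 18 mm, x from -55 (front) to +105 mm; column at the back; arm 52 mm wide with its flat top at z = 150 mm, reaching 28 mm in front of the axis. On the arm stand the aluminium collar (32 mm in diameter, to z = 168) and the knob (z = 169 to 203); nothing is higher.
- collar (a joint): Angle (rad) of the aluminium collar under the knob, growing clockwise seen from above; drives the spindle down 2.5 mm per rad. 2.4 = foot down on the coupon, where collar and spindle stop; starts at -2.4 to 1.6, stays where left. A red line on its side is in line with the knob's white line at the start.
- knob (a joint): Angle (rad) the knob has slipped clockwise against the collar; 0 at the start. The knob carries the collar with it either way (drag 0.04 N m) until the foot is down; turned on, its clutch slips at up to 0.21 N m, clicks every 0.524 rad (30 degrees), and this value grows by as much as the knob turns.
- foot (a point): Centre of the underside of the round steel foot (22 mm in diameter) at the lower end of the spindle, below the arm of the gauge; comes down straight onto the coupon.
- coupon_top (a point): Centre of the top of the blue ceramic coupon (34 x 26 x 4 mm), which is held by two spring clips on the steel anvil of the gauge, 54 mm above the bench. The foot is down when it lies 0 mm above this point.
- timer_mid (a point): Centre of the white square bench timer, 62 x 62 x 22 mm, loose on the bench beside the gauge; not to be moved.
- weighing_bottle_mid (a point): Centre of the low glass weighing bottle with lid, 48 mm in diameter, 44 mm tall, loose on the bench beside the gauge; not to be moved.
- tweezers_mid (a point): Centre of the steel tweezers, 157 mm long, 9 mm high, lying loose on the bench near the gauge; not to be moved.
- carboy: Large fixed glass carboy standing on the bench to the right of and behind the gauge; origin at the centre of its foot, z up; about 270 mm in diameter with its tap, narrowing to a neck, 570 mm tall. A wide swing of the arm from its start to the gauge would hit it: go round it close to the robot.
Things that resemble listed ones, but are neither listed nor needed, are in the scene too. What is shaped like the gauge but yellow is not meant.

How it is judged (in metres and radians):
On the way:
1. the foot is down on the coupon (value of joint collar above 2.33 rad), for 0.1 s.
At the end, for the whole second after the job is handed in: The foot is down on the coupon (collar within 0.07 rad of its stop, foot within 0.6 mm of the coupon), the knob has slipped at least one click (0.45 rad or more) and no more than three (less than 1.83 rad), and the knob is at rest (value of joint collar above 2.33 rad and z of foot in the frame of coupon_top below 0.0006 m and value of joint knob between 0.45 and 1.83 rad and velocity of joint knob below 0.1 rad/s); the robot touches nothing.
It fails at once if the knob was turned on past three clicks (value of joint knob above 1.83 rad).
It fails at once if the timer was moved (distance of timer_mid from where it was at the start of the episode above 0.02 m).
It fails at once if the weighing bottle was moved or tipped (distance of weighing_bottle_mid from where it was at the start of the episode above 0.02 m or angle between weighing_bottle_mid's own z axis and vertical above 0.5 rad).
It fails at once if the tweezers were moved (distance of tweezers_mid from where it was at the start of the episode above 0.02 m).
It also fails if it takes over 58 s, if anything falls off the work surface, if the arm or the gripper's body presses on something with over 40 N, if the wrist force passes 120 N, or if a joint passes its speed limit or range.

## Working session

There is one attempt and no reset: what is moved stays moved. The work goes in short steps, Python scripts to look and compute and a shell command to move; the robot and the scene stay as the last step left them, time stands still between calls to the robot, and variables do not carry over. Pictures are saved under pics/ and viewed, about 8 in all and at most 12, crops included, and the job is handed in when it is done.

```bash
mkdir -p pics; ls
python3 - <<'E'
from bench import arm
import cv2, numpy as np
for c in ("scene","top"):
    im=arm.get_image(c); cv2.imwrite(f"pics/{c}0.png",im[:,:,::-1])
    k=arm.calibration(c); R=np.array(k["R"]);t=np.array(k["t"]); print(c,np.round(-R.T@t),np.round(R[2],2),k["intrinsics"][0][0])
    for n in ("knob_grip","gauge","carboy","timer_mid","coupon_top","collar"):
        print(n,[(np.round(d["location"]),round(d["p"],2)) for d in arm.find_in(c,n)])
s=arm.read_state(); print(s)
E
```

```text
pics
scene [-135.  643.  996.] [ 0.57 -0.31 -0.76] 539.0150384349057
knob_grip [(array([268., 247.]), 0.96), (array([206., 300.]), 0.74), (array([308., 342.]), 0.71), (array([265., 280.]), 0.56)]
gauge [(array([266., 281.]), 0.74)]
carboy [(array([207., 301.]), 0.45)]
timer_mid [(array([324., 288.]), 0.75)]
coupon_top [(array([266., 283.]), 0.69), (array([305., 370.]), 0.59)]
collar [(array([310., 341.]), 0.76), (array([266., 249.]), 0.7)]
top [ 319.  315. 1227.] [ 0.17 -0.03 -0.99] 511.047499503099
knob_grip [(array([273., 232.]), 0.82), (array([265., 348.]), 0.73)]
gauge [(array([283., 236.]), 0.85), (array([274., 337.]), 0.69), (array([275., 232.]), 0.39)]
carboy []
timer_mid [(array([331., 260.]), 0.64)]
coupon_top [(array([271., 336.]), 0.94), (array([280., 238.]), 0.57)]
collar [(array([264., 349.]), 0.56), (array([275., 240.]), 0.52)]
{'clock': 0.7, 'joints': array([-8.43388961e-01,  3.84638650e-01,  7.90940378e-03, -2.33991270e-05,
       -1.19400621e+00, -2.58592802e-01]), 'joint_vel': array([-0.00115807, -0.00074041,  0.00082253, -0.00119971, -0.00075011,
       -0.00040033]), 'joint_efforts': array([ 5.95154211e-05, -3.91950560e+01,  1.88583970e+01,  4.18979600e+00,
       -2.26057227e-04, -6.42589256e-06]), 'position': array([ 282.4049175 , -557.53081712,  231.34935576]), 'ee_rot': array([ 0.68778498,  0.16425123, -0.16421731, -0.68775434]), 'contact_force': array([0.44030946, 0.2021141 , 0.59724729]), 'wrist_torque': array([ 0.03458064, -0.01910238,  0.0096755 ]), 'gripper_width': 85.658185326404}
```

View pics/scene0.png

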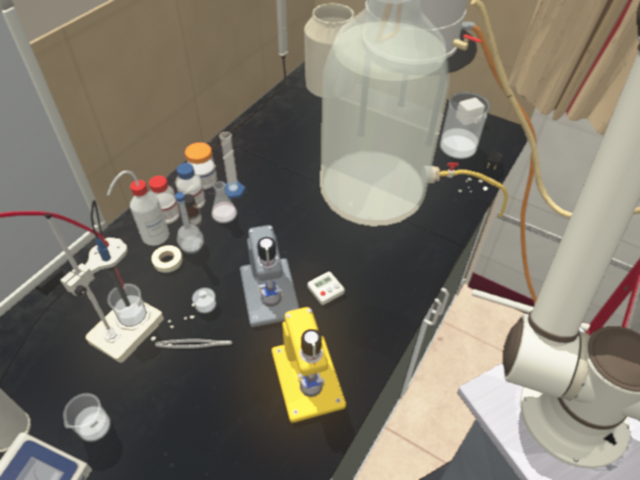

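View pics/top0.png

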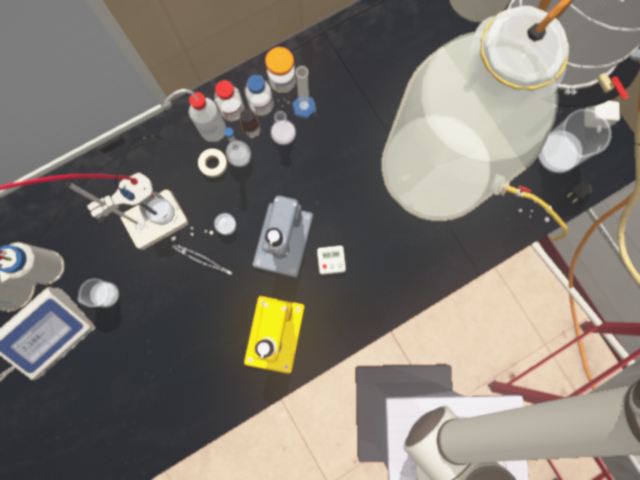

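The scene shows the grey gauge with its knob at about (267,247) in scene and (274,236) in top. The yellow decoy is nearer the robot (scene 310,342), and the carboy is at the right rear.

```bash
cat > h.py <<'E'
from bench import arm
import cv2, numpy as np
from scipy.spatial.transform import Rotation as Ro
def cal(c):
    k=arm.calibration(c); return np.array(k["intrinsics"]),np.array(k["R"]),np.array(k["t"])
def plane(c,uv,z):
    K,R,t=cal(c); o=-R.T@t; d=R.T@np.linalg.solve(K,[*uv,1]); return o+d*(z-o[2])/d[2]
def tri(a,b):
    P=[]
    for c in("scene","top"):
        K,R,t=cal(c);P.append(K@np.c_[R,t])
    X=cv2.triangulatePoints(P[0],P[1],np.array(a,float),np.array(b,float)).ravel();return X[:3]/X[3]
def proj(c,X):
    K,R,t=cal(c); x=K@(R@np.array(X,float)+t); return x[:2]/x[2]
E
python3 - <<'E'
from h import *
np.set_printoptions(precision=1,suppress=True)
for c in("scene","top"):
    im=arm.get_image(c)
    for n in("knob_grip","gauge","tweezers_mid","weighing_bottle_mid","timer_mid"):
        for d in arm.masks_of(c,n)[:3]:
            u=d["location"]; m=d["pixels"]; ys,xs=np.nonzero(m)
            z={"knob_grip":186,"gauge":50}.get(n,10)
            print(c,n,round(d["p"],2),np.array(u),len(xs),"bbox",xs.min(),xs.max(),ys.min(),ys.max(),plane(c,u,z))
    print("top-knob dark:")
b=[plane("top",p,0) for p in((254,264),(299,275),(312,213))];print("base corners",b)
print("carboy",plane("scene",(375,185),0),plane("top",(437,165),0))
A=cv2.imread("pics/scene0.png")[220:300,230:310];B=cv2.imread("pics/top0.png")[200:280,240:320]
cv2.imwrite("pics/crop0.png",cv2.resize(np.hstack([A,B]),None,fx=5,fy=5,interpolation=cv2.INTER_CUBIC))
print(Ro.from_quat(arm.read_state()["ee_rot"]).as_matrix())
E
```

```text
scene knob_grip 0.91 [308.1 339.8] 528 bbox 300 321 328 356 [283.8 426.7 186. ]
scene knob_grip 0.8 [264.2 248.4] 398 bbox 257 275 237 261 [503.8 409.2 186. ]
scene gauge 0.9 [305.3 369.8] 5315 bbox 272 344 307 421 [298.4 425.3  50. ]
scene gauge 0.68 [265.5 281. ] 3850 bbox 241 298 226 326 [525.8 405.5  50. ]
scene gauge 0.41 [206.  300.1] 477 bbox 192 215 288 312 [538.2 537.1  50. ]
scene tweezers_mid 0.72 [212.1 343.8] 147 bbox 157 229 340 345 [458.3 559.6  10. ]
scene weighing_bottle_mid 0.79 [205.7 302.9] 460 bbox 192 214 288 312 [560.  535.8  10. ]
scene timer_mid 0.91 [324.2 287.7] 754 bbox 307 343 272 304 [476.  286.6  10. ]
top-knob dark:
top knob_grip 0.88 [265.7 350.7] 268 bbox 256 273 339 356 [271.5 419.7 186. ]
top gauge 0.8 [282.8 234. ] 3298 bbox 253 312 195 275 [531.2 395.   50. ]
top gauge 0.77 [272.7 336.3] 3315 bbox 245 303 297 372 [296.8 417.9  50. ]
top weighing_bottle_mid 0.62 [227.  226.2] 335 bbox 215 235 214 233 [559.1 532.2  10. ]
top timer_mid 0.92 [331.1 260.4] 664 bbox 318 345 246 273 [472.7 282.2  10. ]
top-knob dark:
base corners [array([467.7, 467.7,   0. ]), array([439.7, 359.6,   0. ]), array([591.8, 326.9,   0. ])]
carboy [715.3   1.8   0. ] [711.8  12.    0. ]
[[ 0.9  0.  -0.5]
 [ 0.5 -0.   0.9]
 [-0.  -1.  -0. ]]
```

View pics/crop0.png

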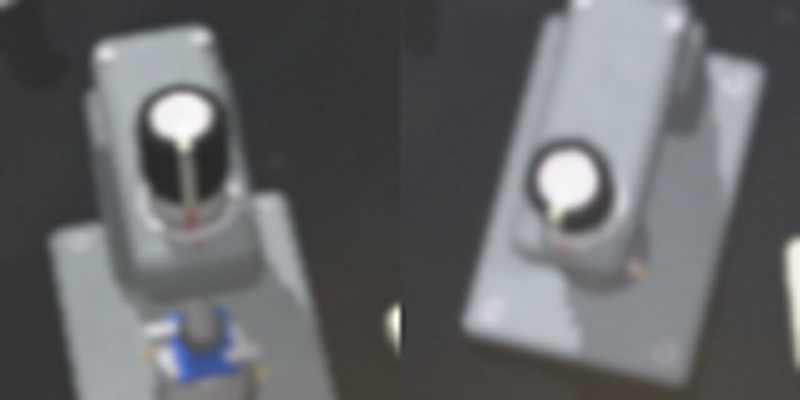

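Crop: the grey knob's top centre is at scene (266.4,243.6) and top (273.8,236.6). The white and red lines are aligned and point towards the front-left.

Run:
```python
from h import *
np.set_printoptions(precision=1,suppress=True)
print("knob top tri",tri((266.4,243.6),(273.8,236.6)),plane("scene",(266.4,243.6),203),plane("top",(273.8,236.6),203))
c=plane("top",(273.8,236.6),203);e=plane("top",(271,243),203);print("line az",np.degrees(np.arctan2(*(e-c)[1::-1])))
c=plane("scene",(266.4,243.6),203);e=plane("scene",(267,249),203);print("line az",np.degrees(np.arctan2(*(e-c)[1::-1])))
for p in((505,185),(540,200),(567,232),(575,290),(600,390)):print("hose top",p,[plane("top",p,z)[:2] for z in(0,200)])
for p in((435,175),(505,190),(524,240),(530,300)):print("hose scene",p,[plane("scene",p,z)[:2] for z in(0,200)])
for X in([282,-557,231],[181,-358,300],[0,0,0]):print(proj("top",X),proj("scene",X))
```

```text
knob top tri [499.5 404.1 201.9] [499.4 405.4 203. ] [498.5 402.8 203. ]
line az 156.76330095332148
line az 160.29304401121777
hose top (505, 185) [array([ 658.4, -156.5]), array([603.1, -79.7])]
hose top (540, 200) [array([ 619. , -241.8]), array([ 570.1, -151.1])]
hose top (567, 232) [array([ 537.1, -302.3]), array([ 501.6, -201.8])]
hose top (575, 290) [array([ 394.1, -308.5]), array([ 381.9, -207. ])]
hose top (600, 390) [array([ 159.1, -345.3]), array([ 185.2, -237.8])]
hose scene (435, 175) [array([ 673.6, -164.9]), array([511.4,  -2.8])]
hose scene (505, 190) [array([ 539.9, -296.4]), array([ 404.4, -107.8])]
hose scene (524, 240) [array([ 381.7, -220.1]), array([278. , -46.8])]
hose scene (530, 300) [array([ 239.6, -109.5]), array([164.5,  41.5])]
[764.2 337.5] [702.4 149.3]
[697.3 398.1] [700.1 182.8]
[458.  465.2] [573.3 413.8]
```

```bash
python3 -m creep '[{"delta_pos":[2,-9,27],"rot":[0,0,0],"jaw":85},{"delta_pos":[2,-9,27],"rot":[0,0,0],"jaw":85},{"delta_pos":[2,-9,27],"rot":[0,0,0],"jaw":85},{"delta_pos":[2,-9,27],"rot":[0,0,0],"jaw":85},{"delta_pos":[2,-9,27],"rot":[0,0,0],"jaw":85},{"delta_pos":[2,-9,27],"rot":[0,0,0],"jaw":85},{"delta_pos":[2,-9,27],"rot":[0,0,0],"jaw":85},{"delta_pos":[2,-9,27],"rot":[0,0,0],"jaw":85},{"delta_pos":[25,0,10],"rot":[0,0,0],"jaw":85},{"delta_pos":[25,0,10],"rot":[0,0,0],"jaw":85}]'; python3 -c "
from h import *;s=arm.read_state();print(s['joints'],s['position'],s['contact_force'])"
```

```text
clock: 2.13
position: [234.0, -316.3, 304.6]
ee_rot: [0.689, 0.164, -0.163, -0.687]
contact_force: [1.2, 0.3, -0.2]
gripper_width: 84.7
[-5.15402518e-01 -8.06258133e-02 -3.72525078e-01  1.28883821e-04
 -1.27530904e+00 -5.88659900e-01] [ 234.04855676 -316.28264202  304.60447588] [ 1.23240762  0.34547841 -0.24703034]
```

```bash
python3 -m creep '[{"delta_pos":[25,0,10],"rot":[0,0,0],"jaw":85},{"delta_pos":[25,0,10],"rot":[0,0,0],"jaw":85},{"delta_pos":[25,0,10],"rot":[0,0,0],"jaw":85},{"delta_pos":[25,0,10],"rot":[0,0,0],"jaw":85},{"delta_pos":[25,0,10],"rot":[0,0,0],"jaw":85},{"delta_pos":[25,0,10],"rot":[0,0,0],"jaw":85},{"delta_pos":[25,0,10],"rot":[0,0,0],"jaw":85},{"delta_pos":[17,0,20],"rot":[0,0,0],"jaw":85},{"delta_pos":[17,0,20],"rot":[0,0,0],"jaw":85},{"delta_pos":[17,0,20],"rot":[0,0,0],"jaw":85}]' && python3 -m creep '[{"delta_pos":[17,0,20],"rot":[0,0,0],"jaw":85},{"delta_pos":[17,0,20],"rot":[0,0,0],"jaw":85},{"delta_pos":[17,0,20],"rot":[0,0,0],"jaw":85},{"delta_pos":[17,0,20],"rot":[0,0,0],"jaw":85},{"delta_pos":[16,0,24],"rot":[0,0,0],"jaw":85},{"delta_pos":[16,0,24],"rot":[0,0,0],"jaw":85},{"delta_pos":[16,0,24],"rot":[0,0,0],"jaw":85},{"delta_pos":[16,0,24],"rot":[0,0,0],"jaw":85},{"delta_pos":[16,0,24],"rot":[0,0,0],"jaw":85},{"delta_pos":[16,0,24],"rot":[0,0,0],"jaw":85}]'; python3 -c "
from h import *;s=arm.read_state();print(s['joints'])"
```

```text
clock: 2.97
position: [377.7, -97.9, 303.5]
ee_rot: [0.688, 0.164, -0.164, -0.688]
contact_force: [0.2, 0.7, 0.6]
gripper_width: 84.8
clock: 3.8
position: [422.5, 176.3, 303.6]
ee_rot: [-0.688, -0.165, 0.164, 0.688]
contact_force: [1.7, -0.9, -0.4]
gripper_width: 85.2
[ 7.51923091e-01  4.50905067e-02 -2.52328643e-01  7.27864725e-05
 -1.27261322e+00 -1.85357195e+00]
```

```bash
python3 -m creep '[{"delta_pos":[19,0,18.7],"rot":[0,0,0],"jaw":85},{"delta_pos":[19,0,18.7],"rot":[0,0,0],"jaw":85},{"delta_pos":[19,0,18.7],"rot":[0,0,0],"jaw":85},{"delta_pos":[19,0,18.7],"rot":[0,0,0],"jaw":85},{"delta_pos":[19,0,18.7],"rot":[0,0,0],"jaw":85},{"delta_pos":[19,0,18.7],"rot":[0,0,0],"jaw":85},{"delta_pos":[19,0,18.7],"rot":[0,0,0],"jaw":85},{"delta_pos":[19,0,18.7],"rot":[0,0,0],"jaw":85},{"delta_pos":[19,0,18.7],"rot":[0,0,0],"jaw":85},{"delta_pos":[0,0,0],"rot":[0,0,0],"jaw":85}]' && python3 -m creep '[{"delta_pos":[0,1.5,0],"rot":[0,-0.122,0],"jaw":85},{"delta_pos":[0,1.5,0],"rot":[0,-0.122,0],"jaw":85},{"delta_pos":[0,1.5,0],"rot":[0,-0.122,0],"jaw":85},{"delta_pos":[0,1.5,0],"rot":[0,-0.122,0],"jaw":85},{"delta_pos":[0,1.5,0],"rot":[0,-0.122,0],"jaw":85},{"delta_pos":[0,1.5,0],"rot":[0,-0.122,0],"jaw":85},{"delta_pos":[0,1.5,0],"rot":[0,-0.122,0],"jaw":85},{"delta_pos":[0,1.5,0],"rot":[0,-0.122,0],"jaw":85},{"delta_pos":[0,1.5,0],"rot":[0,-0.122,0],"jaw":85},{"delta_pos":[0,1.5,0],"rot":[0,-0.122,0],"jaw":85}]'; python3 -c "
from h import *;s=arm.read_state();print(s['joints'])"
```

```text
clock: 4.63
position: [500.0, 405.9, 301.2]
ee_rot: [0.688, 0.165, -0.165, -0.687]
contact_force: [0.4, -0.5, -1.1]
gripper_width: 85.2
clock: 5.47
position: [499.0, 401.8, 288.3]
ee_rot: [-0.468, -0.53, 0.53, 0.468]
contact_force: [-0.2, 0.4, 0.3]
gripper_width: 84.9
[ 9.29953125e-01  3.81583654e-01  1.45103746e-01 -1.70252582e-05
 -1.33439505e+00 -8.06068111e-01]
```

```bash
python3 -m creep '[{"delta_pos":[0,1.5,0],"rot":[0,-0.122,0],"jaw":85},{"delta_pos":[0,1.5,0],"rot":[0,-0.122,0],"jaw":85},{"delta_pos":[0,1.5,0],"rot":[0,-0.122,0],"jaw":85},{"delta_pos":[0,1.5,0],"rot":[0,-0.122,0],"jaw":85},{"delta_pos":[0,1.5,0],"rot":[0,-0.122,0],"jaw":85},{"delta_pos":[0,1.5,0],"rot":[0,-0.122,0],"jaw":85},{"delta_pos":[0,1.5,0],"rot":[0,-0.122,0],"jaw":85},{"delta_pos":[0,1.5,0],"rot":[0,-0.122,0],"jaw":85},{"delta_pos":[0,1.5,0],"rot":[0,-0.122,0],"jaw":85},{"delta_pos":[0,1.5,0],"rot":[0,-0.122,0],"jaw":85}]' && python3 -m creep '[{"delta_pos":[0,1.5,0],"rot":[0,-0.122,0],"jaw":85},{"delta_pos":[0,1.5,0],"rot":[0,-0.122,0],"jaw":85},{"delta_pos":[0,1.5,0],"rot":[0,-0.122,0],"jaw":85},{"delta_pos":[0,1.5,0],"rot":[0,-0.122,0],"jaw":85},{"delta_pos":[0,1.5,0],"rot":[0,-0.122,0],"jaw":85},{"delta_pos":[0,1.5,0],"rot":[0,-0.122,0],"jaw":85},{"delta_pos":[0,1.5,0],"rot":[0,-0.122,0],"jaw":85},{"delta_pos":[0,1.5,0],"rot":[0,-0.122,0],"jaw":85},{"delta_pos":[0,1.5,0],"rot":[0,-0.122,0],"jaw":85},{"delta_pos":[0,1.5,0],"rot":[0,-0.122,0],"jaw":85}]' && python3 -m creep '[{"delta_pos":[0,1.5,0],"rot":[0,-0.122,0],"jaw":85},{"delta_pos":[0,1.5,0],"rot":[0,-0.122,0],"jaw":85},{"delta_pos":[0,1.5,0],"rot":[0,-0.122,0],"jaw":85},{"delta_pos":[0,1.5,0],"rot":[0,-0.122,0],"jaw":85},{"delta_pos":[0,1.5,0],"rot":[0,-0.122,0],"jaw":85},{"delta_pos":[0,1.5,0],"rot":[0,-0.122,0],"jaw":85},{"delta_pos":[0,1.5,0],"rot":[0,-0.122,0],"jaw":85},{"delta_pos":[0,1.5,0],"rot":[0,-0.122,0],"jaw":85},{"delta_pos":[0,1.5,0],"rot":[0,-0.122,0],"jaw":85},{"delta_pos":[0,0,0],"rot":[0,0,0],"jaw":85}]'
python3 - <<'E'
from h import *
np.set_printoptions(precision=3,suppress=True)
s=arm.read_state();print(s['joints'],s['position'],Ro.from_quat(s['ee_rot']).as_matrix())
im={}
for c in("scene","top"):
    im[c]=arm.get_image(c)[:,:,::-1]
cv2.imwrite("pics/hov.png",cv2.resize(np.hstack([im["scene"][190:340,190:340],im["top"][160:310,200:350]]),(800,400),interpolation=cv2.INTER_CUBIC))
E
```

```text
clock: 6.3
position: [499.0, 401.8, 273.4]
ee_rot: [-0.08, -0.703, 0.703, 0.08]
contact_force: [0.1, -0.2, -0.8]
gripper_width: 84.8
clock: 7.13
position: [499.0, 401.8, 258.3]
ee_rot: [0.337, -0.622, 0.622, -0.337]
contact_force: [-0.3, 0.9, 0.1]
gripper_width: 84.8
clock: 7.97
position: [498.9, 401.7, 244.5]
ee_rot: [0.611, -0.356, 0.356, -0.611]
contact_force: [0.0, -0.3, 0.3]
gripper_width: 84.8
[ 0.93   0.404  0.071 -0.    -1.239  2.728] [498.893 401.72  244.549] [[ 0.494 -0.001  0.87 ]
 [-0.87  -0.001  0.494]
 [ 0.    -1.    -0.001]]
```

View pics/hov.png

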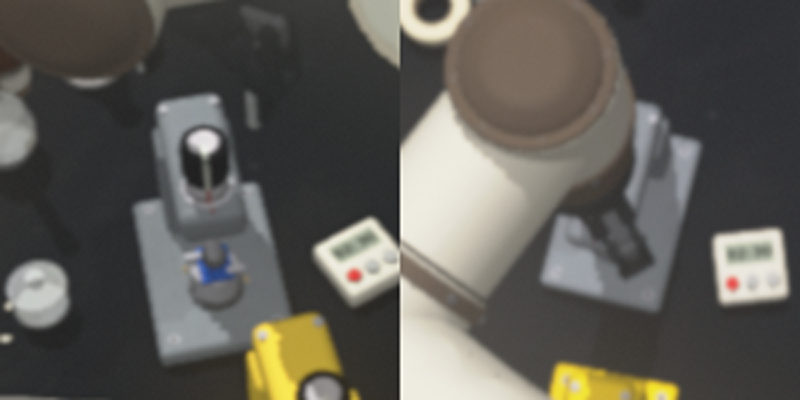

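The crops don't show the gripper above the knob in the scene view, so I need the full frames.

Run:
```python
from h import *
im={c:arm.get_image(c)[:,:,::-1] for c in("scene","top")}
for c in im: print(c,proj(c,arm.read_state()["position"]),proj(c,[499,402,440]))
cv2.imwrite("pics/full.png",cv2.resize(np.hstack([im["scene"],im["top"]]),(800,300),interpolation=cv2.INTER_AREA))
```

```text
scene [266.71982316 228.55637059] [259.56865711 146.86132795]
top [272.31430274 232.59653781] [261.37425528 210.46546872]
```

View pics/full.png

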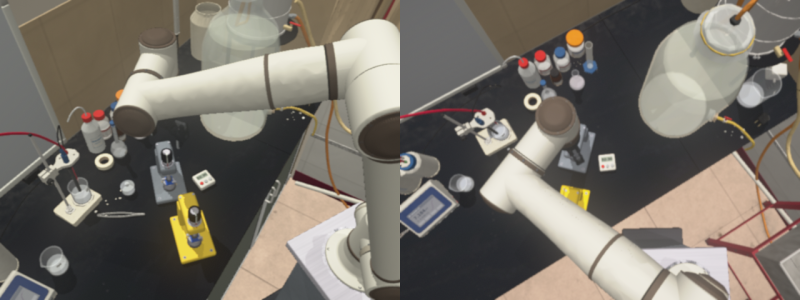

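Run:
```python
from h import *
im=arm.get_image("scene")[:,:,::-1]
cv2.imwrite("pics/sc2.png",cv2.resize(im[40:280,170:370],(660,600*240//240),interpolation=cv2.INTER_CUBIC)[:600])
```

```text
(no output)
```

View pics/sc2.png

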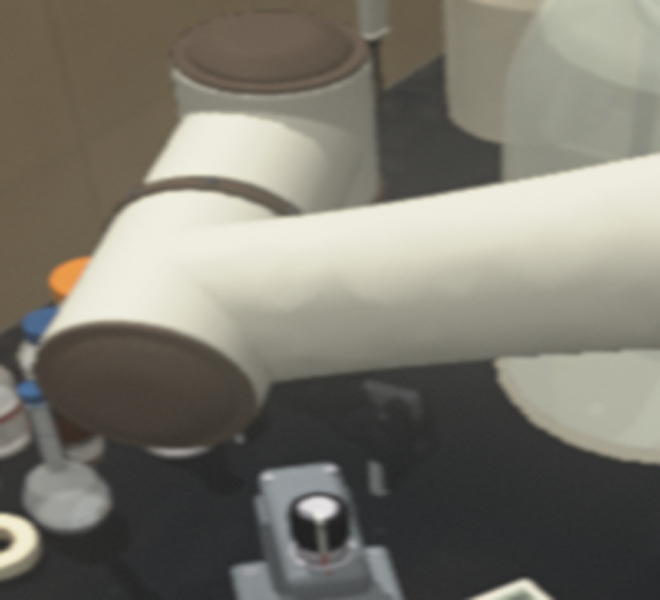

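Run:
```python
from h import *
np.set_printoptions(precision=0,suppress=True)
s=arm.read_state();p=s["position"];R=Ro.from_quat(s["ee_rot"]).as_matrix()
im=arm.get_image("scene")[:,:,::-1][140:270,210:340]
S=5
f=lambda X:((proj("scene",X)-[210,140])*S)
v=np.clip(im.astype(float)*2.2,0,255).astype(np.uint8)
v=cv2.resize(v,None,fx=S,fy=S,interpolation=cv2.INTER_CUBIC)[:600]
for z,b in((43,-13),(-43,-13),(0,0),(43,-70),(-43,-70)):
    q=f(p+R@[0,b,z]);print(z,b,q,p+R@[0,b,z]);cv2.circle(v,tuple(int(a) for a in q),4,(0,0,255),1)
cv2.imwrite("pics/sc3.png",v)
```

```text
43 -13 [189. 373.] [537. 423. 258.]
-43 -13 [377. 467.] [462. 381. 258.]
0 0 [283. 443.] [499. 402. 245.]
43 -70 [175. 264.] [537. 423. 315.]
-43 -70 [372. 359.] [462. 381. 315.]
```

View pics/sc3.png

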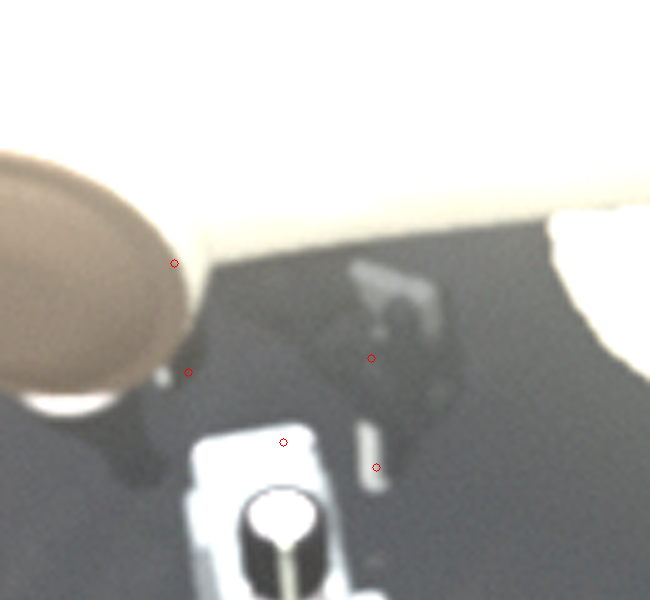

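Both fingers straddle the knob where projected, with the pads at crop (370,460) and (165,375). I'll descend, then close.

```bash
python3 -m creep '[{"delta_pos":[-1.7,8.2,1],"rot":[0,0,0],"jaw":85},{"delta_pos":[0,8.2,0],"rot":[0,0,0],"jaw":85},{"delta_pos":[0,8.2,0],"rot":[0,0,0],"jaw":85},{"delta_pos":[0,8.2,0],"rot":[0,0,0],"jaw":85},{"delta_pos":[0,8.2,0],"rot":[0,0,0],"jaw":85},{"delta_pos":[0,8.2,0],"rot":[0,0,0],"jaw":85},{"delta_pos":[0,8.2,0],"rot":[0,0,0],"jaw":85},{"delta_pos":[0,8.2,0],"rot":[0,0,0],"jaw":85},{"delta_pos":[0,8.2,0],"rot":[0,0,0],"jaw":85},{"delta_pos":[0,0,0],"rot":[0,0,0],"jaw":85}]' && python3 -m creep '[{"delta_pos":[0,0,0],"rot":[0,0,0],"jaw":25},{"delta_pos":[0,0,0],"rot":[0,0,0],"jaw":25},{"delta_pos":[0,0,0],"rot":[0,0,0],"jaw":25},{"delta_pos":[0,0,0],"rot":[0,0,0],"jaw":25},{"delta_pos":[0,0,0],"rot":[0,0,0],"jaw":25},{"delta_pos":[0,0,0],"rot":[0,0,0],"jaw":25},{"delta_pos":[0,0,0],"rot":[0,0,0],"jaw":25},{"delta_pos":[0,0,0],"rot":[0,0,0],"jaw":25},{"delta_pos":[0,0,0],"rot":[0,0,0],"jaw":25},{"delta_pos":[0,0,0],"rot":[0,0,0],"jaw":25}]'; python3 -c "
from h import *;s=arm.read_state();print(s['joints'],s['wrist_torque'],s['contact_force'])"
```

```text
clock: 9.1
position: [498.3, 403.4, 168.6]
ee_rot: [0.612, -0.357, 0.356, -0.609]
contact_force: [0.4, -0.1, -0.4]
gripper_width: 84.9
clock: 9.93
position: [501.3, 405.7, 172.8]
ee_rot: [-0.609, 0.355, -0.357, 0.613]
contact_force: [4.5, 1.1, 1.0]
gripper_width: 34.5
[ 9.31580493e-01  4.57771568e-01 -2.86703654e-02  2.06546320e-03
 -1.07770959e+00  2.72403788e+00] [ 0.40539278 -1.22404792  0.08156321] [4.51916315 1.12397498 1.01174985]
```

```bash
python3 -m creep '[{"delta_pos":[0,0,3],"rot":[0,0,0],"jaw":25},{"delta_pos":[0,0,0],"rot":[0,0.1,0],"jaw":25},{"delta_pos":[0,0,0],"rot":[0,0.1,0],"jaw":25},{"delta_pos":[0,0,0],"rot":[0,0.1,0],"jaw":25},{"delta_pos":[0,0,0],"rot":[0,0.1,0],"jaw":25},{"delta_pos":[0,0,0],"rot":[0,0.1,0],"jaw":25},{"delta_pos":[0,0,0],"rot":[0,0.1,0],"jaw":25},{"delta_pos":[0,0,0],"rot":[0,0.1,0],"jaw":25},{"delta_pos":[0,0,0],"rot":[0,0.1,0],"jaw":25},{"delta_pos":[0,0,0],"rot":[0,0.1,0],"jaw":25}]'
cat > look.py <<'E'
from h import *; import sys
np.set_printoptions(precision=3,suppress=True)
s=arm.read_state();print(s['joints'][5],s['wrist_torque'],s['contact_force'],s['position'],s['gripper_width'])
a=arm.get_image("scene")[:,:,::-1]
cv2.imwrite(f"pics/{sys.argv[1]}.png",cv2.resize(a[210:310,220:320],(600,600),interpolation=cv2.INTER_CUBIC))
E
python3 look.py t1
```

```text
clock: 10.77
position: [502.3, 406.0, 172.7]
ee_rot: [-0.393, 0.587, -0.587, 0.394]
contact_force: [0.6, -0.3, 3.5]
gripper_width: 34.5
1.8210806675218518 [-0.128  0.07   0.063] [ 0.622 -0.29   3.457] [502.281 405.995 172.72 ] 34.485221871193644
```

```bash
python3 -m creep '[{"delta_pos":[0,0,0],"rot":[0,0.05,0],"jaw":25},{"delta_pos":[0,0,0],"rot":[0,0.05,0],"jaw":25},{"delta_pos":[0,0,0],"rot":[0,0.05,0],"jaw":25},{"delta_pos":[0,0,0],"rot":[0,0.05,0],"jaw":25},{"delta_pos":[0,0,0],"rot":[0,0.05,0],"jaw":25},{"delta_pos":[0,0,0],"rot":[0,0.05,0],"jaw":25},{"delta_pos":[0,0,0],"rot":[0,0.05,0],"jaw":25},{"delta_pos":[0,0,0],"rot":[0,0.05,0],"jaw":25},{"delta_pos":[0,0,0],"rot":[0,0.05,0],"jaw":25},{"delta_pos":[0,0,0],"rot":[0,0.05,0],"jaw":25}]'; python3 look.py t2
```

```text
clock: 11.65
position: [502.7, 405.8, 172.7]
ee_rot: [-0.237, 0.666, -0.666, 0.238]
contact_force: [0.9, -1.3, 5.0]
gripper_width: 34.5
1.3256952193951976 [-0.302 -0.312  0.002] [ 0.881 -1.305  4.971] [502.679 405.807 172.693] 34.536678161978536
```

View pics/t2.png

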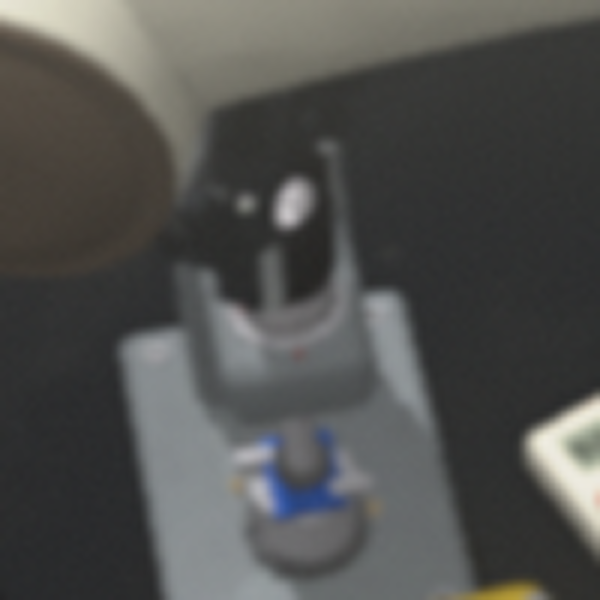

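```bash
cat > st.py <<'E'
from h import *
s=arm.read_state();print("j6",round(s['joints'][5],3),"Tz",round(s['wrist_torque'][2],3),"eff6",round(s['joint_efforts'][5],3),"F",s['contact_force'].round(1))
E
python3 st.py; python3 -m creep '[{"delta_pos":[0,0,0],"rot":[0,0.05,0],"jaw":25},{"delta_pos":[0,0,0],"rot":[0,0.05,0],"jaw":25},{"delta_pos":[0,0,0],"rot":[0,0.05,0],"jaw":25},{"delta_pos":[0,0,0],"rot":[0,0.05,0],"jaw":25},{"delta_pos":[0,0,0],"rot":[0,0.05,0],"jaw":25},{"delta_pos":[0,0,0],"rot":[0,0.05,0],"jaw":25},{"delta_pos":[0,0,0],"rot":[0,0.05,0],"jaw":25},{"delta_pos":[0,0,0],"rot":[0,0.05,0],"jaw":25},{"delta_pos":[0,0,0],"rot":[0,0.05,0],"jaw":25},{"delta_pos":[0,0,0],"rot":[0,0.05,0],"jaw":25}]'; python3 st.py
```

```text
j6 1.324 Tz -0.103 eff6 -0.087 F [ 1.4 -1.6  5.8]
clock: 12.53
position: [502.9, 405.5, 172.7]
ee_rot: [-0.065, 0.704, -0.704, 0.067]
contact_force: [2.1, -2.5, 5.2]
gripper_width: 34.6
j6 0.826 Tz 0.076 eff6 0.358 F [ 2.1 -2.5  5.2]
```

```bash
cat > st.py <<'E'
from h import *
T=[];E=[]
for i in range(6):
    s=arm.read_state();T.append(s['wrist_torque'][2]);E.append(s['joint_efforts'][5]); im=arm.get_image("scene")
cv2.imwrite(f"pics/s{s['clock']:.1f}.png",im[:,:,::-1])
print("j6",round(s['joints'][5],3),"Tz",np.round(T,3),np.mean(T).round(3),"eff6",np.round(E,3),"F",s['contact_force'].round(1))
E
python3 st.py; python3 -m creep '[{"delta_pos":[0,0,0],"rot":[0,0.05,0],"jaw":25},{"delta_pos":[0,0,0],"rot":[0,0.05,0],"jaw":25},{"delta_pos":[0,0,0],"rot":[0,0.05,0],"jaw":25},{"delta_pos":[0,0,0],"rot":[0,0.05,0],"jaw":25},{"delta_pos":[0,0,0],"rot":[0,0.05,0],"jaw":25},{"delta_pos":[0,0,0],"rot":[0,0.05,0],"jaw":25},{"delta_pos":[0,0,0],"rot":[0,0.05,0],"jaw":25},{"delta_pos":[0,0,0],"rot":[0,0.05,0],"jaw":25},{"delta_pos":[0,0,0],"rot":[0,0.05,0],"jaw":25},{"delta_pos":[0,0,0],"rot":[0,0.05,0],"jaw":25}]'; python3 st.py
```

```text
j6 0.829 Tz [ 0.076 -0.047 -0.064  0.008 -0.05  -0.062] -0.023 eff6 [ 0.358 -0.104 -0.138 -0.004  0.028  0.034] F [ 2.  -2.6  5.4]
clock: 13.67
position: [503.0, 405.0, 172.7]
ee_rot: [-0.111, -0.698, 0.698, 0.11]
contact_force: [1.5, -3.2, 5.7]
gripper_width: 34.8
j6 0.329 Tz [ 0.185 -0.068 -0.027 -0.018 -0.097 -0.051] -0.013 eff6 [ 0.228 -0.133 -0.124 -0.     0.029  0.034] F [ 1.8 -3.9  5.2]
```

```bash
ls pics
python3 - <<'E'
import cv2,glob,numpy as np
for f in["pics/scene0.png"]+sorted(glob.glob("pics/s1*.png")):
    a=cv2.imread(f).astype(float); print(f)
    print((a[272:306,267:274,0]-a[272:306,267:274,2]).mean(1).round(0).astype(int))
    print(a[272:306,267:274].mean((1,2)).round(0).astype(int))
E
python3 -c "
from h import *
for z in (54,60,66,70,150): print(z,proj('scene',[500,405,z]))"
```

```text
crop0.png
full.png
hov.png
s12.8.png
s13.9.png
sc2.png
sc3.png
scene0.png
t1.png
t2.png
top0.png
pics/scene0.png
[ 4  3  3  3  2  2  1  1  2  4  7  4  1 -1 -1 -1  2 17 48 75 88 93 85 53
 19  2 -2 -3 -2 -2 -3 -4 -5 -5]
[111 104  99  97  95  94  96 106 117 119 118 117 117 116 112 102  91  86
  89  94  98 101 104 113 126 129 128 128 128 127 121 105  91  90]
pics/s12.8.png
[ 4  4  4  3  3  3  3  3  3  7 12 12  7  3  1  1  1  3 12 38 70 86 80 51
 19  4  0  1  1  1  0  0  0  0]
[ 94  88  84  82  80  79  81  89  98 101 100  99  99  99  98  96  88  77
  72  73  78  83  86  95 106 109 108 108 108 107 101  87  74  73]
pics/s13.9.png
[ 5  4  4  4  4  3  3  2  3  7 13 15  9  4  1  1  1  2  8 28 60 81 79 50
 19  4  1  0  1  0  0  0  0  1]
[ 94  88  84  82  80  79  81  89  98 101 100 100 100  99  99  97  92  82
  73  72  76  82  86  95 106 109 108 108 108 107 101  86  74  73]
54 [270.60872849 288.44077817]
60 [270.45727741 286.79658991]
66 [270.30461697 285.13927263]
70 [270.20216431 284.02702269]
150 [268.0317969 260.4650084]
```

The foot's edge in the scene view has moved as expected: 1.32 px for 1.9 rad, then 0.31 px for 0.5 rad. It is still coming down freely, so I'll continue.

```bash
cat >> st.py <<'E'
import glob
for f in["pics/scene0.png"]+sorted(glob.glob("pics/s1*.png")):
    a=cv2.imread(f).astype(float); p=(a[284:296,266:275,0]-a[284:296,266:275,2]).mean(1); 
    print(f,[round(float(np.interp(l,p[:7],np.arange(284,291))),2) for l in(25,40,55)])
E
python3 -m creep '[{"delta_pos":[0,0,0],"rot":[0,0.05,0],"jaw":25},{"delta_pos":[0,0,0],"rot":[0,0.05,0],"jaw":25},{"delta_pos":[0,0,0],"rot":[0,0.05,0],"jaw":25},{"delta_pos":[0,0,0],"rot":[0,0.05,0],"jaw":25},{"delta_pos":[0,0,0],"rot":[0,0.05,0],"jaw":25},{"delta_pos":[0,0,0],"rot":[0,0.05,0],"jaw":25},{"delta_pos":[0,0,0],"rot":[0,0.05,0],"jaw":25},{"delta_pos":[0,0,0],"rot":[0,0.05,0],"jaw":25},{"delta_pos":[0,0,0],"rot":[0,0.05,0],"jaw":25},{"delta_pos":[0,0,0],"rot":[0,0.05,0],"jaw":25}]'; python3 st.py
```

```text
clock: 14.8
position: [502.8, 404.6, 172.7]
ee_rot: [-0.281, -0.649, 0.65, 0.279]
contact_force: [2.6, -4.0, 5.4]
gripper_width: 34.8
j6 -0.171 Tz [ 0.154 -0.029 -0.062 -0.015 -0.009 -0.024] 0.002 eff6 [ 0.238 -0.123 -0.125 -0.     0.029  0.035] F [ 1.9 -4.1  5.7]
pics/scene0.png [288.79, 289.43, 289.99]
pics/s12.8.png [290.0, 290.0, 290.0]
pics/s13.9.png [290.0, 290.0, 290.0]
pics/s15.1.png [290.0, 290.0, 290.0]
```

```bash
sed -i 's/p\[:7\],np.arange(284,291)/p[:10],np.arange(284,294)/; s/284:296,266:275/284:296,267:274/g' st.py; python3 st.py
```

```text
j6 -0.171 Tz [-0.023 -0.056 -0.084 -0.055 -0.009 -0.025] -0.042 eff6 [0.035 0.035 0.035 0.035 0.035 0.035] F [ 1.2 -2.9  5.4]
pics/scene0.png [289.26, 289.75, 290.27]
pics/s12.8.png [290.51, 291.07, 291.54]
pics/s13.9.png [290.83, 291.37, 291.85]
pics/s15.1.png [290.83, 291.37, 291.85]
pics/s15.3.png [290.84, 291.37, 291.85]
```

The foot has stopped: the edge is unchanged through the last 0.5 rad, so slip is about 0.55 rad. I'll turn 0.45 rad more, to about 1.0 in all.

```bash
python3 -m creep '[{"delta_pos":[0,0,0],"rot":[0,0.05,0],"jaw":25},{"delta_pos":[0,0,0],"rot":[0,0.05,0],"jaw":25},{"delta_pos":[0,0,0],"rot":[0,0.05,0],"jaw":25},{"delta_pos":[0,0,0],"rot":[0,0.05,0],"jaw":25},{"delta_pos":[0,0,0],"rot":[0,0.05,0],"jaw":25},{"delta_pos":[0,0,0],"rot":[0,0.05,0],"jaw":25},{"delta_pos":[0,0,0],"rot":[0,0.05,0],"jaw":25},{"delta_pos":[0,0,0],"rot":[0,0.05,0],"jaw":25},{"delta_pos":[0,0,0],"rot":[0,0.05,0],"jaw":25},{"delta_pos":[0,0,0],"rot":[0,0,0],"jaw":25}]'; python3 st.py; python3 look.py t3; python3 -m creep '[{"delta_pos":[0,0,0],"rot":[0,0,0],"jaw":85},{"delta_pos":[0,0,0],"rot":[0,0,0],"jaw":85},{"delta_pos":[0,0,0],"rot":[0,0,0],"jaw":85},{"delta_pos":[0,0,0],"rot":[0,0,0],"jaw":85},{"delta_pos":[0,0,0],"rot":[0,0,0],"jaw":85},{"delta_pos":[0,0,0],"rot":[0,0,0],"jaw":85},{"delta_pos":[0,0,0],"rot":[0,0,0],"jaw":85},{"delta_pos":[0,0,0],"rot":[0,0,0],"jaw":85},{"delta_pos":[0,0,0],"rot":[0,0,0],"jaw":85},{"delta_pos":[0,0,0],"rot":[0,0,0],"jaw":85}]' &&  python3 -m creep '[{"delta_pos":[0,-5,0],"rot":[0,0,0],"jaw":85},{"delta_pos":[0,-10,0],"rot":[0,0,0],"jaw":85},{"delta_pos":[0,-10,0],"rot":[0,0,0],"jaw":85},{"delta_pos":[0,-10,0],"rot":[0,0,0],"jaw":85},{"delta_pos":[0,-10,0],"rot":[0,0,0],"jaw":85},{"delta_pos":[0,-10,0],"rot":[0,0,0],"jaw":85},{"delta_pos":[0,-10,0],"rot":[0,0,0],"jaw":85},{"delta_pos":[0,-10,0],"rot":[0,0,0],"jaw":85},{"delta_pos":[0,-10,0],"rot":[0,0,0],"jaw":85},{"delta_pos":[0,0,0],"rot":[0,0,0],"jaw":85}]'; python3 st.py; python3 look.py t4
```

```text
clock: 16.23
position: [502.5, 404.4, 172.7]
ee_rot: [-0.418, -0.57, 0.571, 0.417]
contact_force: [0.9, -4.7, 6.1]
gripper_width: 34.4
j6 -0.621 Tz [-0.052 -0.023 -0.075 -0.066 -0.059 -0.028] -0.051 eff6 [-0.197 -0.026  0.025  0.035  0.036  0.036] F [ 0.5 -4.1  7.6]
pics/scene0.png [289.26, 289.75, 290.27]
pics/s12.8.png [290.51, 291.07, 291.54]
pics/s13.9.png [290.83, 291.37, 291.85]
pics/s15.1.png [290.83, 291.37, 291.85]
pics/s15.3.png [290.84, 291.37, 291.85]
pics/s16.5.png [290.83, 291.36, 291.84]
-0.6214014650390578 [-1.168 -0.37  -0.065] [-0.075 -4.232  6.619] [502.517 404.386 172.653] 34.189004417480035
clock: 17.42
position: [501.8, 405.7, 171.0]
ee_rot: [0.418, 0.57, -0.57, -0.418]
contact_force: [-0.4, -0.1, -0.0]
gripper_width: 85.4
clock: 18.25
position: [502.7, 406.4, 259.1]
ee_rot: [0.418, 0.572, -0.569, -0.418]
contact_force: [-0.0, 0.1, 1.1]
gripper_width: 85.1
j6 -0.624 Tz [-0.001  0.008 -0.026 -0.013 -0.013 -0.048] -0.016 eff6 [-0.  0.  0.  0.  0.  0.] F [-0.7 -0.7  0.5]
pics/scene0.png [289.26, 289.75, 290.27]
pics/s12.8.png [290.51, 291.07, 291.54]
pics/s13.9.png [290.83, 291.37, 291.85]
pics/s15.1.png [290.83, 291.37, 291.85]
pics/s15.3.png [290.84, 291.37, 291.85]
pics/s16.5.png [290.83, 291.36, 291.84]
pics/s18.5.png [290.87, 291.38, 291.84]
-0.6241394248729393 [-0.011  0.009  0.033] [ 0.61  -0.25   0.494] [501.505 405.419 255.038] 84.93299120861649
```

View pics/t4.png

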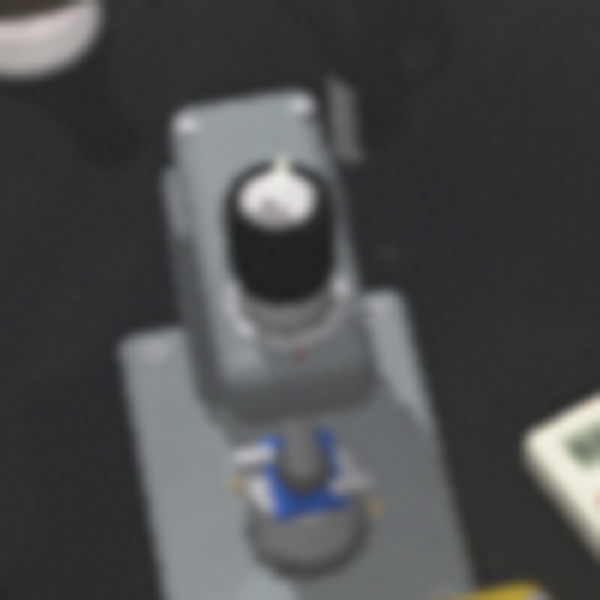

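```bash
python3 -c "
from bench import arm
arm.job_done();s=arm.read_state();print(s['clock'],s['contact_force'])"
```

```text
the job is handed in; nothing more can be done
the job is handed in; nothing more can be done
```

The measurement is done and handed in at about 19 s of the 58 s allowed. I gripped the grey gauge's knob from above, turned it clockwise about 3.35 rad in total, then let go and raised the open gripper clear.

- **Foot down:** In the scene view the foot's edge moved down 1.62 px, which I take as about 2.33 rad of collar travel. It then stayed put through the last 0.95 rad of turning and after release.
- **Slip:** The knob slipped about 1.0 rad, roughly two clicks, with an uncertainty of about 0.1 rad. This is inside the 0.45–1.83 rad limits.
- **Grip:** After release, the white line pointed to the rear, as a turn of about 3.35 rad should leave it, so the fingers did not slip on the knob.
- **Clear of contact:** After release the contact force was about zero. The arm went round the carboy close to the robot. I saw no sign that anything beside the gauge was touched, but I did not re-measure the timer, weighing bottle or tweezers at the end.

**Weaker checks:**
- The wrist torque was too noisy to show the clutch by itself. It read about 0.15–0.19 N m while slipping, and fell to about zero when the arm held still. The stop therefore rests on the foot's image.
- The collar's red line ended up hidden at the back, so I could not compare it with the white line to confirm the slip.

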